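Hold the long glass cell in the photometer beam

TASK

On the little photometer bench, first push the flat shutter plate over towards the detector so that it lies flat with its back face up and the beam is free. Then take the long glass cell out of the rack, touching it with the fingers only on its two frosted faces and never on its clear windows, and hold it upright in the middle of the beam between the shutter's hinge and the detector, level with and centred on the lamp and detector ports, its clear windows square to the beam. Finish while holding it there still, clear of the bench and without having bumped it on the bench, and leave the two short cells, the bottle and the jar where they are.

Things in the scene. Friction and masses are not known exactly. Their poses are not given: they have to be found in the camera images.
- bench: Fixed photometer bench, base 100 x 350 x 15 mm; origin at the centre of its underside. The beam runs along its y at x = 0, 95 mm above the table. Grey lamp house at -y (y -175 to -90 mm), black detector house at +y (y 110 to 175 mm), both 84 mm wide, tops 125 mm high; a round port (radius 16 mm) stands 6 mm out of each into the gap. The gap is open above and at both sides.
- light_path (a point): The point of the beam where the middle of the cell is to be held: on the beam axis, 95 mm above the table, at bench x = 0, y = +45 mm, midway between the shutter's hinge and the detector house. Axes as the bench: y along the beam from lamp to detector, z up.
- shutter (a joint): Angle of the shutter plate: 0 upright across the beam (starts at 0 to 0.2), 1.57 lying flat on the base, lamp-side face up, free end towards the detector. Hinge axis along bench x at y = -20 mm, 19 mm above the table. Slight friction: it stays put up to about 0.3 rad and falls flat by itself beyond 0.4; under 1 N at its upper edge moves it.
- shutter_edge (a point): Middle of the upper (free) edge of the dark steel shutter plate, 56 mm wide (bench x), 5 mm thick, this edge 96 mm from the hinge axis. Upright, the edge is 115 mm above the table, with 64 mm free between the plate and the lamp port.
- rack: Fixed black plastic rack, 200 (x) x 74 (y) x 24 mm high; origin at the centre of its underside. Three equal pockets, 23 x 45 mm and 10 mm deep, in a row along x at -65, 0 and +65 mm; each holds one standing cell, whose top is 59 mm above the table. Which cell is in which pocket varies.
- cell: Long glass cell (cuvette), empty, open on top: 20 (x) x 42 (y) x 45 mm high, 25 to 55 g; origin at the centre of its underside. Its long sides (x = +-10 mm, 42 mm long) are the frosted, whitish faces to grip; its narrow ends (y = +-21 mm, 20 mm wide) are the clear windows, light passing along y. It stands in the rack with axes along the rack's.
- cell_mid (a point): The middle of the long cell, 22.5 mm above its underside.
- short_a: Short glass cell of the same kind, 20 (x) x 24 (y) x 45 mm, in another pocket of the rack; to be left alone. Origin at the centre of its underside.
- short_b: Second short glass cell, as short_a, in the remaining pocket; to be left alone.
- reagent: Amber bottle with red cap, 60 mm diameter, 130 mm high, standing beyond the work; to be left alone. Origin at the centre of its underside.
- jar: White jar with black lid, 48 mm diameter, 50 mm high, standing near the robot; to be left alone. Origin at the centre of its underside.
There are look-alikes about, which are no part of the job. What is shaped like the cell but blue or red is not meant. Of the things that look like the rack, take the one that is farthest from the robot's base at the start.

How it is judged:
On the way, in this order (a step that is already met when the one before it is completed fails the run):
1. the shutter lies flat (value of joint shutter above 1.4 rad), for 0.2 s.
2. the long cell is lifted clear of the rack in the fingers (z of cell in the frame of rack above 0.035 m and contact force between the fingers and cell above 1 N), for 0.2 s.
At the end, for the whole second after the job is handed in: Shutter flat (over 1.4 rad); long cell gripped on both frosted faces, its middle within 6 mm sideways, 10 mm in height and 25 mm along the beam of the light_path point, within 8 degrees of upright and square to the beam, still, touching nothing of the bench (value of joint shutter above 1.4 rad and x of cell_mid in the frame of light_path between -0.006 and 0.006 m and y of cell_mid in the frame of light_path between -0.025 and 0.025 m and z of cell_mid in the frame of light_path between -0.01 and 0.01 m and angle between the y axis of cell and the y axis of bench, either way round below 0.14 rad and angle between cell's own z axis and vertical below 0.14 rad and contact force between the fingers and cell_c0 above 1 N and contact force between the fingers and cell_c1 above 1 N and contact force between cell and bench below 0.05 N and linear speed of cell below 0.02 m/s); the arm keeps its last pose, push and grip.
It fails at once if the fingers touch a clear window of the long cell (contact force between the fingers and cell_c2 above 0.5 N or contact force between the fingers and cell_c3 above 0.5 N).
It fails at once if the cell is bumped on the bench (contact force between cell and bench above 2 N).
It fails at once if a short cell, the bottle or the jar is moved more than 15 mm (distance of any of short_a, short_b, reagent, jar from where it was at the start of the episode above 0.015 m).
It also fails if it takes over 51 s, if anything falls off the work surface, if the arm or the gripper's body presses on something with over 40 N, if the wrist force passes 120 N, or if a joint passes its speed limit or range.

ROBOT

A 6-joint arm with a two-finger parallel gripper is mounted at the origin on the work surface. World frame = base frame: x ahead of the robot, y to its left, z up, the work surface at z = 0. Lengths are in m, angles in rad, forces in N, time in s.
With the tool pointing down it reaches from about 0.3 to 0.85 m from the base axis. Payload 5.4 kg.
Tool frame: the origin (TCP) lies between the finger pads; the fingertips stand ctrl.tip_extent ahead of it and the grasp point (between the pads) is the TCP (ctrl.tip_extent is the distance from the TCP to the fingertips, in m); z points along the fingers, y is the direction in which the jaws open and shut (so a half turn about z gives the same grasp; the last joint's range is limited). The gripper opens to 85 mm and grips with 20 to 120 N. Pads are 22 mm wide; open, the fingers measure 114 mm over their backs; the gripper's body (76 mm by 85 mm) begins 54 mm behind the grasp point. The pads swing forward as they close: fully open they stand 13 mm farther back than shut.
Start: joints at [-0.21, 0.158, 1.597, -0, 1.386, -0.21], TCP at [0.575, -0, 0.25] pointing down, gripper open.
Joint ranges: [-2.91, 2.91], [-0.94, 2.29], [0.18, 2.7], [-1.29, 4.43], [0.17, 2.64], [-3, 3]. Speed limits (rad/s): [2.57, 2.57, 3.14, 3.14, 3.14, 3.14].

INTERFACE

Orientations are given as a unit quaternion [x, y, z, w].
In Python, from bench import status, eyes, workorder, ctrl gives the robot as it stands.
- The arm moves only by the tool play_rows, never from a script. Its argument "rows" is a list that holds one entry, the list of rows, each a list of 6 numbers: the shift along the tool's x, y, z in mm, then the turn, a rotation vector about the tool's x, y, z in degrees. A call has 1 to 5 rows; each row is the pose to reach, as a shift and turn from the pose commanded when the call began, along the tool's axes at that moment; what a row does not reach only later rows make up. A row lasts 1/12 s, in which the tool goes at most 41.7 mm and 7.16 degrees, less where a joint would pass 70% of its speed; a pose out of reach is approached as far as the arm can. A call with a gripper value outside its range is refused whole. "grip" is the opening, from -1 (shut) to 1 (fully open), set as the call begins (left out, the last holds). The fingers move at their own pace and stop on an object; "force" is the grip in N (left out, the last holds). Time passes only in rows, so rows that repeat a pose let the fingers close. It gives the time, the measured TCP pose, the force and the opening at its end, in the units of the state.
- status.sense(): the state, without advancing time (a new reading comes with each control period).
- eyes.get_image(name): name is "scene" or "side" or "wrist"; returns a dict with "img" (420x560x3 uint8, red, green, blue), "vfov" (degrees; the focal length in pixels is half the picture's height over the tangent of half this angle, whatever the lens; pixels are square), "cx", "cy" (the principal point, pixels), "rvec" (rotation vector, rad) and "tvec" (3), from world to camera coordinates, as OpenCV has them. Camera axes: x right, y down, z forward; pixel columns grow to the right and rows downward; lengths in m; the calibration is good to about 2 mm. The wrist camera is an equidistant fisheye: a pixel r from the principal point sees the ray r / f radians off the axis. A picture is of the moment at which its call begins. There is no depth.
- workorder.sign_off(): hands the job in, once; it reports no verdict.
The state is a dict: "time": time; "q": joint angles; "qd": joint speeds; "joint_efforts": joint torques, N m; "eef_pos": TCP position; "ee_rot": TCP orientation; "ft_force": force on the tool from outside, world axes, zero at the start; "wrist_torque": the same for the moment, N m; "grip_width": finger opening in m.
Only numpy, scipy, OpenCV 4.12 (cv2) and the standard library are available. Lean on these libraries where they do the work, as an engineer would, in place of code of your own. Each camera call takes 0.05 s, during which the arm holds its last target. There are 200 camera calls.

## Working session

There is one attempt and no reset: what is moved stays moved. The work goes in short steps, Python scripts to look and compute and a tool call to move; the robot and the scene stay as the last step left them, time stands still between calls to the robot, and variables do not carry over. Pictures are saved under pics/ and viewed, on a budget of 10 in all, crops included, one or two more only if the job needs it, and the job is handed in when it is done.

Besides the shell and the picture viewer there is one more tool, called after "Request:" by a JSON object that holds its "name" and its "arguments". play_rows: Moves the arm, as the interface text tells. Its arguments: {"type":"object","properties":{"rows":{"type":"array"},"grip":{"type":"number"},"force":{"type":"number"}},"required":["rows"]}

```bash
mkdir -p pics; cat > h.py <<'E'
import numpy as np, cv2
from scipy.spatial.transform import Rotation as R
from bench import status, eyes, workorder, ctrl
def cam(n):
    d=eyes.get_image(n); d['n']=n; d['R']=R.from_rotvec(np.ravel(d['rvec'])).as_matrix(); d['t']=np.ravel(d['tvec'])
    d['f']=210/np.tan(np.radians(d['vfov'])/2); d['C']=-d['R'].T@d['t']; return d
def ray(d,u,v):
    x,y=(u-d['cx'])/d['f'],(v-d['cy'])/d['f']
    if d['n']=='wrist':
        r=np.hypot(x,y); s=np.sin(r)/r if r>1e-9 else 1; c=np.array([x*s,y*s,np.cos(r)])
    else: c=np.array([x,y,1.])
    w=d['R'].T@c; return w/np.linalg.norm(w)
def onz(d,u,v,z):
    w=ray(d,u,v); return d['C']+w*(z-d['C'][2])/w[2]
def proj(d,p):
    c=d['R']@np.asarray(p)+d['t']
    if d['n']=='wrist':
        r=np.hypot(c[0],c[1]); th=np.arctan2(r,c[2]); return d['cx']+d['f']*th*c[0]/r, d['cy']+d['f']*th*c[1]/r
    return d['cx']+d['f']*c[0]/c[2], d['cy']+d['f']*c[1]/c[2]
def tri(obs):
    A=np.zeros((3,3));b=np.zeros(3)
    for d,u,v in obs:
        w=ray(d,u,v);P=np.eye(3)-np.outer(w,w);A+=P;b+=P@d['C']
    return np.linalg.solve(A,b)
def save(d,fn,crop=None,s=1):
    im=cv2.cvtColor(d['img'],cv2.COLOR_RGB2BGR)
    if crop: im=im[crop[1]:crop[3],crop[0]:crop[2]]
    cv2.imwrite('pics/'+fn,cv2.resize(im,None,fx=s,fy=s,interpolation=cv2.INTER_CUBIC))
E
python3 - <<'E'
from h import *
import pickle
D={n:cam(n) for n in('scene','side','wrist')}
pickle.dump(D,open('d0.pkl','wb'))
for n in D: save(D[n],n+'0.png',s=1.4); print(n,D[n]['C'],D[n]['vfov'])
print(ctrl.tip_extent,status.sense())
E
```

```text
scene [0.90758207 0.54111606 0.56432117] 56.37899533840315
side [ 0.31575867 -0.52948927  0.76454577] 53.37632231672593
wrist [0.57593318 0.08007691 0.37116829] 65.70646984690485
0.019 {'time': 0.15, 'q': array([-2.10084336e-01,  1.58926123e-01,  1.59796047e+00,  4.67657528e-06,
        1.38624509e+00, -2.10085294e-01]), 'qd': array([ 8.53709035e-04,  3.34372281e-05, -3.52317606e-03, -5.70826963e-04,
       -1.64426959e-04, -1.27059455e-03]), 'joint_efforts': array([-2.14565043e-04, -3.96382570e+01, -3.31784391e+01, -3.73612720e-04,
        5.52137004e-03,  3.93964319e-05]), 'eef_pos': array([5.74543596e-01, 8.65286809e-05, 2.49522047e-01]), 'ee_rot': array([ 7.07106538e-01,  7.07106606e-01, -4.16762157e-04, -6.46888952e-04]), 'ft_force': array([ 1.34540489, -0.33122989, -0.08920584]), 'wrist_torque': array([-0.05018713,  0.04135327, -0.01365314]), 'grip_width': 0.08555351924109329}
```

View pics/scene0.png

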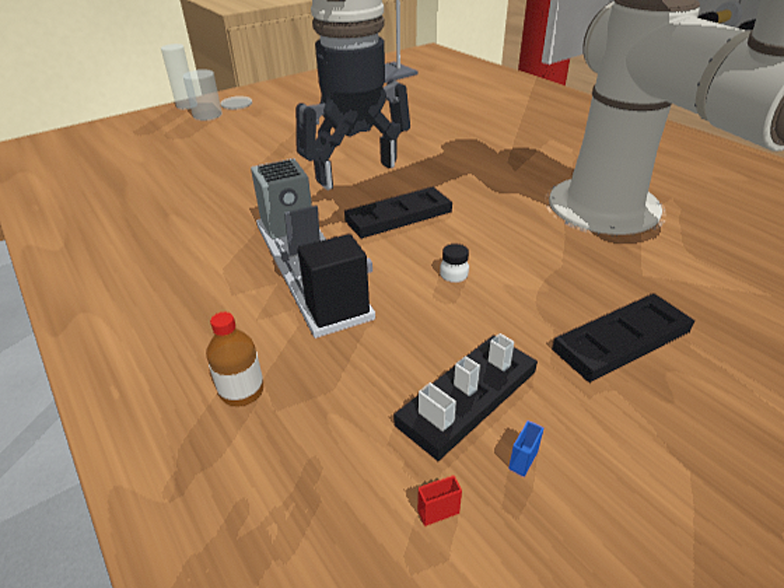

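View pics/side0.png

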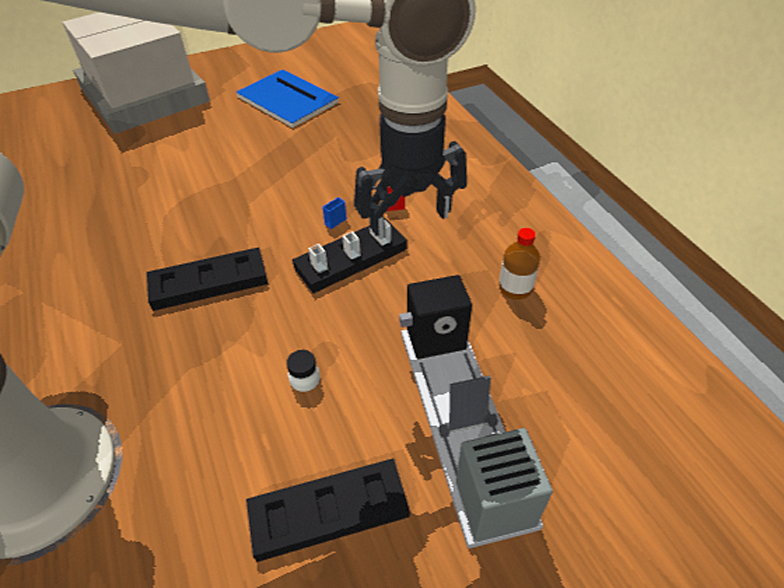

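View pics/wrist0.png

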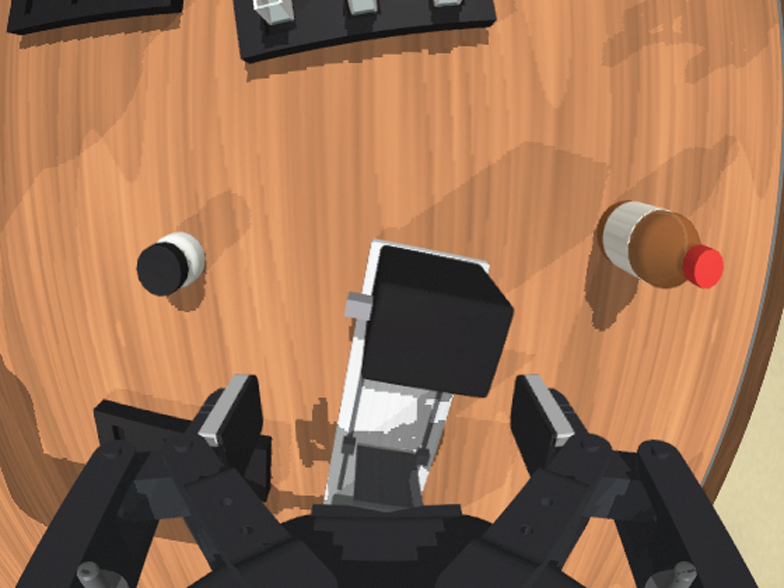

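Scene view (display pixels, 1.4x): long clear or white cell candidates are the rack's leftmost cell at (437,407), longer than the other two; short cells at (466,376) and (501,352); blue at (527,448) and red at (440,500) are decoys. Racks are at (465,395) with cells, and empty ones at (400,210) and (620,335). The bench is at (310,250), with the lamp port at (289,198). In the side view the detector port is at (446,325) and the shutter plate at (469,400). I choose the longest cell in the farthest rack, and will check the distances next.

```bash
python3 - <<'E'
from h import *
import pickle
np.set_printoptions(precision=4,suppress=True)
D=pickle.load(open('d0.pkl','rb')); S,E,W=D['scene'],D['side'],D['wrist']
k=1/1.4
o=lambda d,u,v,z:onz(d,u*k,v*k,z)
print('lampport',o(S,289,198,.095),'detport',o(E,446,325,.095))
for n,d,u,v in [('rackfull',S,465,395),('rackA',S,400,212),('rackB',S,622,337)]:
    p=o(d,u,v,.024); print(n,p,np.hypot(*p[:2]))
print('det top S',[o(S,u,v,.125) for u,v in[(300,247),(348,237),(367,256),(313,269)]])
print('det top E',[o(E,u,v,.125) for u,v in[(408,285),(463,276),(470,304),(414,314)]])
print('lamp top E',[o(E,u,v,.125) for u,v in[(461,443),(526,430),(549,484),(473,498)]])
print('shutter top',tri([(S,302*k,206*k),(E,471*k,379*k)]))
print('jar',o(E,301,362,.05),'bottle',o(E,526,236,.13))
print('rack top S',[o(S,u,v,.024) for u,v in[(396,418),(439,448),(537,360),(491,336)]])
print('rack top E',[o(E,u,v,.024) for u,v in[(294,264),(313,280),(407,241)]])
save(S,'crop1.png',(270,225,400,340),5)
m=np.hstack([])
E
```

```text
lampport [ 0.5597 -0.2544  0.095 ] detport [ 0.5981 -0.0725  0.095 ]
rackfull [0.5683 0.2183 0.024 ] 0.6087978463639022
rackA [ 0.3634 -0.1943  0.024 ] 0.41203891427822037
rackB [0.321  0.2712 0.024 ] 0.42019046656232084
det top S [array([ 0.6364, -0.0663,  0.125 ]), array([ 0.5678, -0.0463,  0.125 ]), array([0.5727, 0.0106, 0.125 ]), array([ 0.648 , -0.0086,  0.125 ])]
det top E [array([ 0.5701, -0.002 ,  0.125 ]), array([ 0.6526, -0.0208,  0.125 ]), array([ 0.6348, -0.0736,  0.125 ]), array([ 0.5538, -0.056 ,  0.125 ])]
lamp top E [array([ 0.5173, -0.2594,  0.125 ]), array([ 0.5967, -0.2777,  0.125 ]), array([ 0.5828, -0.3461,  0.125 ]), array([ 0.4969, -0.3238,  0.125 ])]
shutter top [ 0.5738 -0.1808  0.1176]
jar [ 0.3898 -0.012   0.05  ] bottle [0.7826 0.0088 0.13  ]
rack top S [array([0.66  , 0.1952, 0.024 ]), array([0.6457, 0.2597, 0.024 ]), array([0.4496, 0.2307, 0.024 ]), array([0.466 , 0.1595, 0.024 ])]
rack top E [array([0.4489, 0.2137, 0.024 ]), array([0.4666, 0.1624, 0.024 ]), array([0.656 , 0.1812, 0.024 ])]Traceback (most recent call last):
  File "<stdin>", line 18, in <module>
    return _nx.concatenate(arrs, 1, dtype=dtype, casting=casting)
           ~~~~~~~~~~~~~~~^^^^^^^^^^^^^^^^^^^^^^^^^^^^^^^^^^^^^^^
ValueError: need at least one array to concatenate
```

View pics/crop1.png

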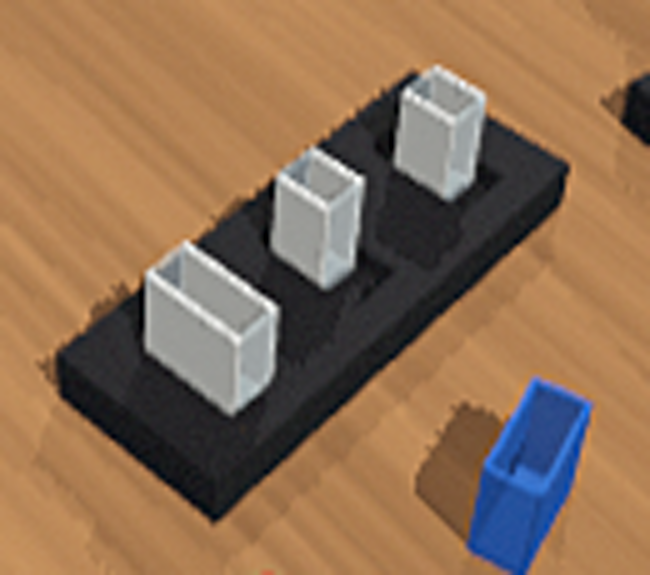

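The crop confirms the long cell at crop (210,325), its 42 mm side along rack y. The two shorter cells are at (318,215) and (440,130), and the blue decoy is off the rack. The full rack is the farthest (0.61 m against 0.41 and 0.42). Next I move above the lamp side of the shutter, shut and turned to the bench yaw.

Request:
{"name": "play_rows", "arguments": {"rows": [[[-40,-2,0,0,0,6],[-80,-4,0,0,0,12],[-120,-6,0,0,0,12],[-160,-8,0,0,0,12],[-190,-8,0,0,0,12]]], "grip": -1, "force": 30}}

```text
time: 0.57
eef_pos: [0.5662, -0.1929, 0.25]
ee_rot: [0.778, 0.629, -0.0, -0.0]
ft_force: [0.8, -0.8, -0.1]
grip_width: 0.0256
```

Request:
{"name": "play_rows", "arguments": {"rows": [[[-28,-6,0,0,0,0],[-28,-6,0,0,0,0],[-28,-6,0,0,0,0]]]}}

```text
time: 0.82
eef_pos: [0.5547, -0.2173, 0.2498]
ee_rot: [0.778, 0.628, -0.0, -0.001]
ft_force: [-0.2, -0.3, -0.2]
grip_width: -0.0001
```

```bash
python3 - <<'E'
from h import *
import pickle
W=cam('wrist'); pickle.dump(W,open('w1.pkl','wb')); save(W,'w1.png',s=1.4)
s=status.sense(); print(s['eef_pos'],R.from_quat(s['ee_rot']).as_matrix().round(3),s['grip_width'],W['C'],s['time'])
E
```

```text
[ 0.55505016 -0.21610897  0.24990455] [[ 0.209  0.978 -0.   ]
 [ 0.978 -0.209  0.001]
 [ 0.001 -0.001 -1.   ]] 8.464102432814875e-05 [ 0.57264272 -0.13909479  0.37158139] 0.8667
```

View pics/w1.png

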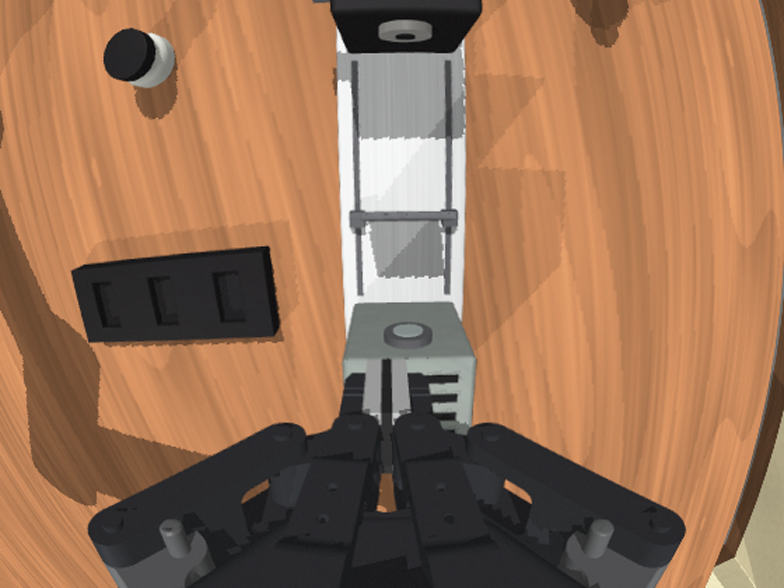

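The wrist view shows the bench squarely: lamp port at (408,331), detector port at (404,34), shutter plate edge-on at (404,216), base edges at x≈340 and 463.

```bash
python3 - <<'E'
from h import *
import pickle
np.set_printoptions(precision=4,suppress=True)
W=pickle.load(open('w1.pkl','rb'));D=pickle.load(open('d0.pkl','rb')); S,E=D['scene'],D['side'];k=1/1.4
o=lambda u,v,z:onz(W,u*k,v*k,z)
L=tri([(W,408*k,331*k),(S,289*k,198*k)]);T=tri([(W,404*k,34*k),(E,446*k,325*k)])
print('lamp',L,'det',T)
l,t=o(408,331,.095),o(404,34,.095); print(l,t)
# base edges z=.015
for v in (120,250): 
    a,b=o(338 if v==120 else 343,v,.015),o(466 if v==120 else 463,v,.015); print('edges',a,b,(a+b)/2)
d=(T-L)[:2]; print('yaw',np.degrees(np.arctan2(d[1],d[0]))-90,np.linalg.norm(d))
u=d/np.linalg.norm(d)
print('LP',L[:2]+u*.129,T[:2]-u*.059, 'wrist',l[:2]+u*.129,t[:2]-u*.059)
print('plate corners',o(369,212,.115),o(440,212,.115))
E
```

```text
lamp [ 0.5613 -0.2538  0.0959] det [ 0.5992 -0.0696  0.0913]
[ 0.5623 -0.2548  0.095 ] [ 0.5984 -0.0701  0.095 ]
edges [ 0.5416 -0.1069  0.015 ] [ 0.6384 -0.1269  0.015 ] [ 0.59   -0.1169  0.015 ]
edges [ 0.5221 -0.2085  0.015 ] [ 0.6167 -0.2287  0.015 ] [ 0.5694 -0.2186  0.015 ]
yaw -11.6350367238702 0.18811597455462148
LP [ 0.5873 -0.1275] [ 0.5873 -0.1273] wrist [ 0.5883 -0.1285] [ 0.5865 -0.1279]
plate corners [ 0.5558 -0.1707  0.115 ] [ 0.5953 -0.179   0.115 ]
```

Request:
{"name": "play_rows", "arguments": {"rows": [[[1,13,30,0,0,0],[1,13,70,0,0,0],[1,13,110,0,0,0],[1,13,135,0,0,0],[1,13,135,0,0,0]]]}}

```text
time: 1.28
eef_pos: [0.5643, -0.2136, 0.1081]
ee_rot: [0.777, 0.63, -0.002, -0.006]
ft_force: [-1.3, 0.6, -1.1]
grip_width: -0.0
```

Request:
{"name": "play_rows", "arguments": {"rows": [[[15,0,0,0,0,0],[30,0,0,0,0,0],[45,0,0,0,0,0],[60,0,0,0,0,0],[75,0,0,0,0,0]]]}}

```text
time: 1.7
eef_pos: [0.5852, -0.1427, 0.1173]
ee_rot: [0.777, 0.63, 0.001, 0.001]
ft_force: [-0.3, -0.5, 0.1]
grip_width: -0.0003
```

Request:
{"name": "play_rows", "arguments": {"rows": [[[5,0,0,0,0,0],[5,0,-30,0,0,0],[5,0,-70,0,0,0],[5,0,-110,0,0,0],[5,0,-135,0,0,0]]]}}

```text
time: 2.12
eef_pos: [0.5862, -0.1396, 0.2554]
ee_rot: [0.777, 0.63, 0.001, 0.003]
ft_force: [0.8, -0.8, 1.3]
grip_width: -0.0004
```

```bash
python3 - <<'E'
from h import *
import pickle
s=status.sense(); print(s['eef_pos'],s['time'])
E=cam('side');W=cam('wrist'); pickle.dump((E,W),open('w2.pkl','wb'))
a=cv2.resize(E['img'][180:400,230:420],None,fx=2,fy=2); b=W['img']
b=np.vstack([b,np.zeros((20,560,3),np.uint8)])
cv2.imwrite('pics/c2.png',cv2.resize(np.hstack([a,b])[:,:,::-1],None,fx=.84,fy=.84))
E
```

```text
[ 0.58619702 -0.13963503  0.25542868] 2.1167
```

View pics/c2.png

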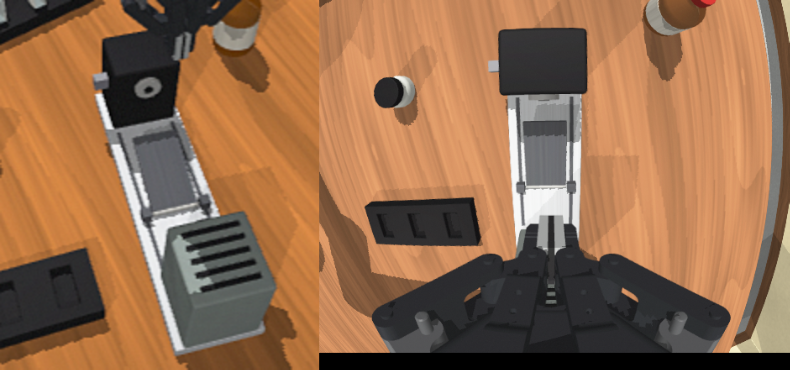

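Side and wrist views both show the plate lying flat between hinge and detector (side crop (165,170), wrist (545,155)), with both ports free. On to the rack.

Request:
{"name": "play_rows", "arguments": {"rows": [[[40,-5,0,0,0,-5],[80,-10,0,0,0,-10],[120,-15,0,0,0,-15],[160,-20,0,0,0,-21],[200,-27,0,0,0,-21]]], "grip": 0.1}}

```text
time: 2.63
eef_pos: [0.5996, 0.0637, 0.2495]
ee_rot: [0.648, 0.762, -0.0, -0.0]
ft_force: [1.7, 0.5, -0.0]
grip_width: 0.0469
```

Request:
{"name": "play_rows", "arguments": {"rows": [[[40,15,0,0,0,0],[55,15,0,0,0,0],[55,15,0,0,0,0],[55,15,0,0,0,0]]]}}

```text
time: 2.97
eef_pos: [0.6057, 0.1192, 0.2495]
ee_rot: [0.649, 0.761, -0.001, -0.0]
ft_force: [1.0, -0.7, 0.0]
grip_width: 0.0466
```

```bash
python3 - <<'E'
from h import *
import pickle
s=status.sense(); print(s['eef_pos'],R.from_quat(s['ee_rot']).as_matrix().round(3)[:,0],s['grip_width'],s['time'])
E=cam('side');W=cam('wrist'); pickle.dump((E,W),open('w3.pkl','wb'))
a=cv2.resize(E['img'][140:230,200:300],None,fx=4,fy=4); b=W['img']
a=np.vstack([a,np.zeros((60,400,3),np.uint8)])
cv2.imwrite('pics/c3.png',cv2.resize(np.hstack([b,a])[:,:,::-1],None,fx=.83,fy=.83))
E
```

```text
[0.60569992 0.11917678 0.24951477] [-0.159  0.987 -0.   ] 0.04664304816556944 2.9667
```

View pics/c3.png

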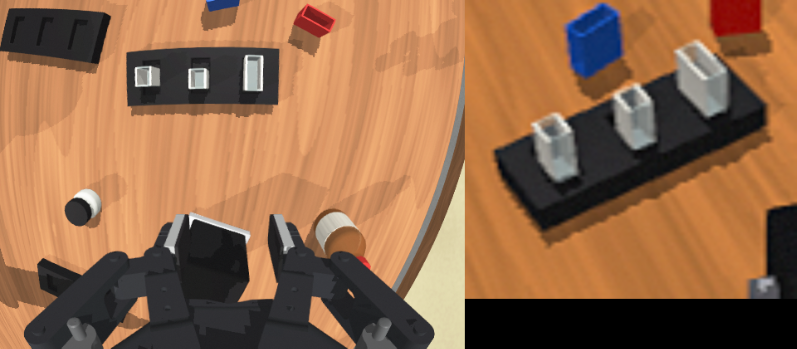

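Wrist view (display): the long cell is at (253,72), short cells at (199,78) and (147,76); side crop shows it at (702,78). I extract its outline from the two views.

```bash
python3 - <<'E'
from h import *
import pickle
np.set_printoptions(precision=4,suppress=True)
E,W=pickle.load(open('w3.pkl','rb')); print(W['C'],ray(W,280,210))
for d,roi in((W,(285,55,325,120)),(E,(260,150,285,178))):
    x0,y0,x1,y1=roi; im=d['img'][y0:y1,x0:x1]
    hsv=cv2.cvtColor(im,cv2.COLOR_RGB2HSV); m=((hsv[...,1]<50)&(hsv[...,2]>110)).astype(np.uint8)
    n,l,st,c=cv2.connectedComponentsWithStats(m); i=1+np.argmax(st[1:,4]); 
    cs,_=cv2.findContours((l==i).astype(np.uint8),cv2.RETR_EXTERNAL,2); c=cs[0]+np.array([x0,y0])
    h=cv2.convexHull(c); print(d['n'],st[i], cv2.approxPolyDP(h,1.2,True)[:,0].tolist(), cv2.minAreaRect(c))
# prior scene view rim corners (crop1)
D=pickle.load(open('d0.pkl','rb'));S=D['scene']
P=[onz(S,270+u/5,225+v/5,.059) for u,v in[(147,270),(185,243),(278,305),(238,340)]]
print(np.array(P),np.mean(P,0))
a=cv2.resize(W['img'][40:125,275:335],None,fx=7,fy=7,interpolation=2); b=cv2.resize(E['img'][142:187,252:292],None,fx=9,fy=9,interpolation=2)
o=np.zeros((595,790,3),np.uint8);o[:595,:420]=a;o[:405,425:785]=b; cv2.imwrite('pics/c4.png',o[:,:,::-1])
E
```

```text
[0.5949 0.1972 0.3713] [ 0.061  -0.304  -0.9507]
wrist [  8  11  25  44 985] [[316, 67], [316, 109], [294, 108], [293, 83], [295, 67]] ((305.0, 87.5), (43.0, 24.0), 90.0)
side [  3   3  16  22 235] [[263, 155], [271, 153], [278, 160], [278, 172], [272, 174], [264, 166]] ((271.0491943359375, 163.54098510742188), (21.366436004638672, 14.485718727111816), 84.80557250976562)
[[0.6296 0.2014 0.059 ]
 [0.6118 0.1997 0.059 ]
 [0.6044 0.239  0.059 ]
 [0.6243 0.2422 0.059 ]] [0.6175 0.2206 0.059 ]
```

View pics/c4.png

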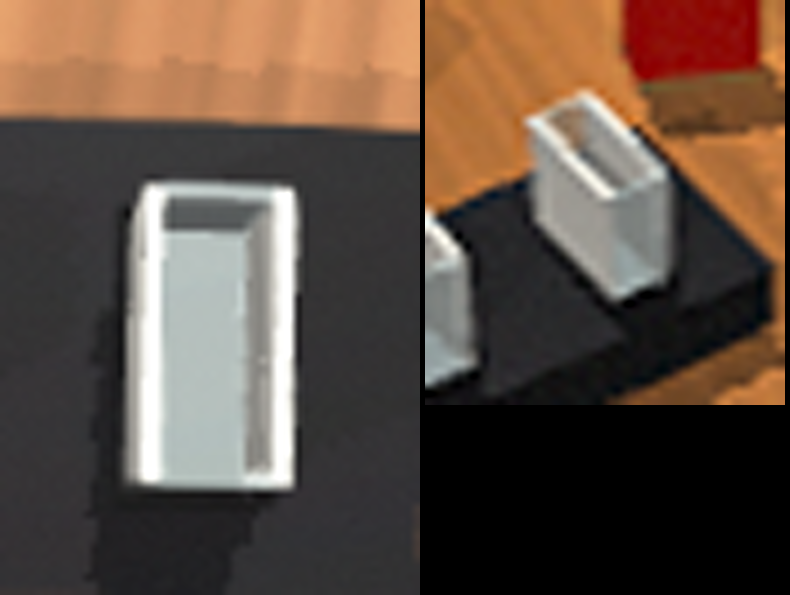

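Crop: wrist rim corners at about (145,183),(298,187),(295,488),(135,486); side rim corners at (530,120),(587,93),(668,172),(613,196).

```bash
python3 - <<'E'
from h import *
import pickle
np.set_printoptions(precision=4,suppress=True)
E,W=pickle.load(open('w3.pkl','rb')); S=pickle.load(open('d0.pkl','rb'))['scene']
w=[(275+u/7,40+v/7) for u,v in[(145,183),(298,187),(295,488),(135,486)]]
e=[(252+(u-425)/9,142+v/9) for u,v in[(530,120),(587,93),(668,172),(613,196)]]
P=np.array([onz(W,*p,.059) for p in w]);Q=np.array([onz(E,*p,.059) for p in e])
for A in(P,Q): print(A[:,:2],A.mean(0)[:2],[np.linalg.norm(A[i]-A[i-1]) for i in range(4)])
m=np.mean(w,0);n=np.mean(e,0);s=np.mean([(270+u/5,225+v/5) for u,v in[(147,270),(185,243),(278,305),(238,340)]],0)
print('tri top centre',tri([(W,*m),(E,*n)]),tri([(W,*m),(E,*n),(S,*s)]))
d=(P[0]-P[3])+(P[1]-P[2]); print('yaw',np.degrees(np.arctan2(d[1],d[0]))-90)
d=(Q[0]-Q[3])+(Q[1]-Q[2]);print('yaw side',np.degrees(np.arctan2(d[1],d[0]))-90)
# rack back edge from wrist at z=.024
t=[onz(W,275+u/7,40+v/7,.024) for u,v in[(0,118),(415,130)]];d=t[1]-t[0];print('rack x yaw',np.degrees(np.arctan2(d[1],d[0])))
E
```

```text
[[0.607  0.2398]
 [0.6274 0.243 ]
 [0.6338 0.2018]
 [0.6123 0.1982]] [0.6201 0.2207] [np.float64(0.04187374214207291), np.float64(0.02067116161660306), np.float64(0.04173782276364629), np.float64(0.021795894487377093)]
[[0.6043 0.2337]
 [0.6236 0.2374]
 [0.6306 0.1968]
 [0.6126 0.1943]] [0.6178 0.2155] [np.float64(0.04030850833242365), np.float64(0.019662447054963526), np.float64(0.041279790432305265), np.float64(0.018115935250594153)]
tri top centre [0.6203 0.221  0.0535] [0.6187 0.2198 0.0569]
yaw 8.123846919901453
yaw side 10.859445259469368
rack x yaw 8.849766928948055
```

Request:
{"name": "play_rows", "arguments": {"rows": [[[40,15,0,0,0,0],[80,30,0,0,0,0],[97,30,30,0,0,0],[97,30,70,0,0,0],[97,30,110,0,0,0]]]}}

```text
time: 3.48
eef_pos: [0.6219, 0.2187, 0.1404]
ee_rot: [0.649, 0.76, 0.001, 0.001]
ft_force: [-0.2, -0.1, -0.7]
grip_width: 0.0471
```

Request:
{"name": "play_rows", "arguments": {"rows": [[[0,0,20,0,0,0],[0,0,40,0,0,0],[0,0,55,0,0,0],[0,0,65,0,0,0],[0,0,65,0,0,0]]]}}

```text
time: 3.9
eef_pos: [0.6195, 0.2175, 0.0729]
ee_rot: [0.65, 0.76, -0.002, -0.001]
ft_force: [0.0, 0.7, -0.0]
grip_width: 0.0469
```

Request:
{"name": "play_rows", "arguments": {"rows": [[[0,0,8,0,0,0],[0,0,16,0,0,0],[0,0,22,0,0,0],[0,0,26,0,0,0],[0,0,26,0,0,0]]]}}

```text
time: 4.32
eef_pos: [0.6201, 0.2187, 0.0483]
ee_rot: [0.649, 0.76, -0.001, -0.001]
ft_force: [-0.9, -0.1, -0.2]
grip_width: 0.0466
```

Request:
{"name": "play_rows", "arguments": {"rows": [[[0,0,0,0,0,0],[0,0,0,0,0,0]]]}}

```text
time: 4.48
eef_pos: [0.621, 0.2189, 0.0497]
ee_rot: [0.649, 0.76, 0.0, 0.0]
ft_force: [-0.1, -0.2, -0.6]
grip_width: 0.0471
```

Request:
{"name": "play_rows", "arguments": {"rows": [[[0,0,0,0,0,0],[0,0,0,0,0,0],[0,0,0,0,0,0],[0,0,0,0,0,0],[0,0,0,0,0,0]]], "grip": -1, "force": 30}}

```text
time: 4.9
eef_pos: [0.6203, 0.2188, 0.0498]
ee_rot: [0.649, 0.76, -0.0, -0.0]
ft_force: [-3.7, -0.4, 5.7]
grip_width: 0.0194
```

Request:
{"name": "play_rows", "arguments": {"rows": [[[0,0,-5,0,0,0],[0,0,-15,0,0,0],[0,0,-30,0,0,0],[0,0,-50,0,0,0],[0,0,-75,0,0,0]]]}}

```text
time: 5.32
eef_pos: [0.6203, 0.2187, 0.1252]
ee_rot: [0.649, 0.76, -0.0, -0.0]
ft_force: [0.3, 0.6, 0.2]
grip_width: 0.0198
```

Request:
{"name": "play_rows", "arguments": {"rows": [[[0,0,-25,0,0,0],[0,0,-55,0,0,0],[0,0,-85,0,0,0],[0,0,-100,0,0,0],[0,0,-100,0,0,0]]]}}

```text
time: 5.73
eef_pos: [0.6237, 0.2193, 0.2319]
ee_rot: [0.649, 0.76, 0.005, 0.004]
ft_force: [0.4, -0.7, 0.2]
grip_width: 0.0196
```

```bash
python3 - <<'E'
from h import *
import pickle
s=status.sense(); print(s['eef_pos'],R.from_quat(s['ee_rot']).as_matrix().round(3)[:,0],s['grip_width'],s['time'])
D=[cam(n) for n in('scene','side','wrist')]; pickle.dump(D,open('w5.pkl','wb'))
o=[]
for d in D:
    u,v=map(int,proj(d,s['eef_pos'])); print(d['n'],u,v)
    y=min(max(v-60,0),300);x=min(max(u-65,0),430)
    o.append(cv2.resize(d['img'][y:y+120,x:x+130],None,fx=2,fy=2,interpolation=2)); print(x,y)
cv2.imwrite('pics/c5.png',np.hstack(o)[:,:,::-1])
E
```

```text
[0.62372595 0.21930404 0.23192982] [-0.157  0.988  0.   ] 0.019648154419940545 5.7333
scene 312 201
247 141
side 270 97
205 37
wrist 278 304
213 244
```

View pics/c5.png

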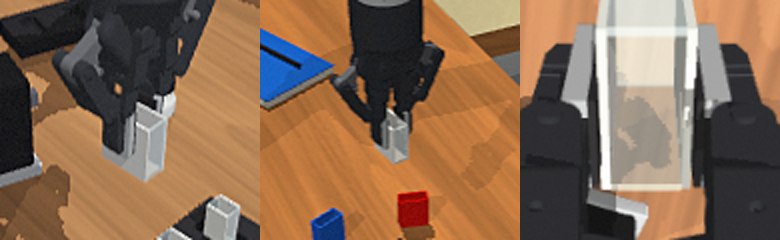

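Cell is held upright between the pads on its frosted faces (opening 19.6 mm). Carrying it high over the detector.

Request:
{"name": "play_rows", "arguments": {"rows": [[[-20,-5,0,0,0,0],[-55,-14,0,0,0,0],[-90,-23,0,0,0,0],[-125,-32,0,0,0,0],[-160,-42,0,0,0,0]]]}}

```text
time: 6.3
eef_pos: [0.6027, 0.0529, 0.2219]
ee_rot: [0.649, 0.761, -0.001, -0.002]
ft_force: [1.0, -1.1, -0.9]
grip_width: 0.0197
```

Request:
{"name": "play_rows", "arguments": {"rows": [[[-40,-11,0,0,0,5],[-80,-22,0,0,0,10],[-120,-32,0,0,0,15],[-155,-40,0,0,0,20],[-178,-46,0,0,0,20.8]]]}}

```text
time: 6.72
eef_pos: [0.585, -0.1319, 0.2221]
ee_rot: [0.778, 0.628, -0.001, -0.001]
ft_force: [0.3, 0.3, -0.7]
grip_width: 0.0193
```

Request:
{"name": "play_rows", "arguments": {"rows": [[[0,0,0,0,0,0],[0,0,0,0,0,0],[0,0,0,0,0,0]]]}}

```text
time: 6.97
eef_pos: [0.586, -0.1279, 0.2228]
ee_rot: [0.776, 0.631, -0.0, -0.001]
ft_force: [0.4, 0.9, -0.1]
grip_width: 0.0193
```

```bash
python3 - <<'E'
from h import *
import pickle
s=status.sense(); p=s['eef_pos'];M=R.from_quat(s['ee_rot']).as_matrix(); print(p,M.round(3),s['grip_width'],s['time'])
print('shift mm',(M.T@(np.array([.587,-.129,.108])-p)*1000).round(1))
E
```

```text
[ 0.58599032 -0.12787872  0.22279403] [[ 0.204  0.979 -0.002]
 [ 0.979 -0.204  0.002]
 [ 0.001 -0.003 -1.   ]] 0.019260146671991954 6.9667
shift mm [ -1.    1.5 114.8]
```

Request:
{"name": "play_rows", "arguments": {"rows": [[[-1,1,20,0,0,0],[-1,1,45,0,0,0],[-1,1,70,0,0,0],[-1,1,90,0,0,0],[-1,1,100,0,0,0]]]}}

```text
time: 7.38
eef_pos: [0.5855, -0.1273, 0.1205]
ee_rot: [0.775, 0.632, -0.001, -0.003]
ft_force: [-1.2, 0.1, -0.6]
grip_width: 0.02
```

Request:
{"name": "play_rows", "arguments": {"rows": [[[0,0,7,0,0,0],[0,0,12,0,0,0],[0,0,15,0,0,0],[0,0,15,0,0,0],[0,0,15,0,0,0]]]}}

```text
time: 7.8
eef_pos: [0.5881, -0.1302, 0.1103]
ee_rot: [0.776, 0.631, 0.0, 0.001]
ft_force: [0.6, 0.3, -0.1]
grip_width: 0.0192
```

Request:
{"name": "play_rows", "arguments": {"rows": [[[0,0,0,0,0,0],[0,0,0,0,0,0],[0,0,0,0,0,0]]]}}

```text
time: 8.05
eef_pos: [0.5878, -0.1302, 0.11]
ee_rot: [0.776, 0.631, 0.0, 0.001]
ft_force: [0.8, -0.8, -1.5]
grip_width: 0.0194
```

```bash
python3 - <<'E'
from h import *
import pickle
s=status.sense(); p=s['eef_pos'];M=R.from_quat(s['ee_rot']).as_matrix(); print(p,M.round(3)[:,0],s['grip_width'],s['time'])
D=[cam(n) for n in('scene','side','wrist')]; pickle.dump((D,s),open('w6.pkl','wb'))
o=[]
for d in D:
    u,v=map(int,proj(d,[.587,-.128,.095])); x=u-43;y=v-45
    o.append(cv2.resize(d['img'][y:y+90,x:x+86],None,fx=3,fy=3,interpolation=2)); print(d['n'],x,y)
    for a in(-21,21):
        for b in(-10,10):
            c=np.array([.587,-.128,0])+a/1000*np.array([.202,.979,0])+b/1000*np.array([.979,-.202,0])
            print(a,b,[tuple((3*(np.array(proj(d,c+[0,0,z]))-[x,y])).round().astype(int).tolist()) for z in(.0725,.1175)])
cv2.imwrite('pics/c6.png',np.hstack(o)[:,:,::-1])
E
```

```text
[ 0.58780049 -0.13022721  0.10997123] [ 0.205  0.979 -0.   ] 0.01944838522348993 8.05
scene 179 122
-21 -10 [(137, 145), (131, 94)]
-21 10 [(112, 151), (105, 100)]
21 -10 [(155, 173), (149, 121)]
21 10 [(129, 180), (122, 128)]
side 283 209
-21 -10 [(124, 184), (129, 144)]
-21 10 [(153, 178), (159, 138)]
21 -10 [(106, 133), (110, 92)]
21 10 [(134, 127), (139, 87)]
wrist 228 232
-21 -10 [(80, 172), (64, 326)]
-21 10 [(185, 172), (197, 326)]
21 -10 [(73, -35), (51, 82)]
21 10 [(189, -35), (204, 82)]
```

View pics/c6.png

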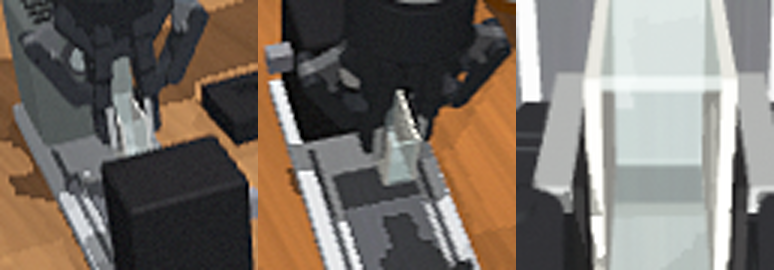

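Side crop: the cell's lamp-side window base corners are at about (127,185) and (157,178), 3 display pixels right of the prediction. The wrist rim is at columns 69..219 against a predicted 51..204. So it is upright and square, about 1.5–2 mm to +x. One small correction, then settle.

Request:
{"name": "play_rows", "arguments": {"rows": [[[0,-1.5,1.5,0,0,0],[0,-1.5,1.5,0,0,0],[0,-1.5,1.5,0,0,0],[0,-1.5,1.5,0,0,0],[0,-1.5,1.5,0,0,0]]]}}

```text
time: 8.62
eef_pos: [0.586, -0.1297, 0.1078]
ee_rot: [0.776, 0.631, -0.0, -0.0]
ft_force: [0.2, -0.1, 0.9]
grip_width: 0.0198
```

Request:
{"name": "play_rows", "arguments": {"rows": [[[0,0,0,0,0,0],[0,0,0,0,0,0],[0,0,0,0,0,0],[0,0,0,0,0,0],[0,0,0,0,0,0]]]}}

```text
time: 9.03
eef_pos: [0.586, -0.1297, 0.1078]
ee_rot: [0.776, 0.631, 0.0, 0.0]
ft_force: [0.8, -0.4, -0.2]
grip_width: 0.0195
```

```bash
python3 - <<'E'
from h import *
s=status.sense(); print(s['eef_pos'],s['grip_width'],np.abs(s['qd']).max(),s['ft_force'])
if .017<s['grip_width']<.022: print(workorder.sign_off())
E
```

```text
[ 0.58597181 -0.12972545  0.10781984] 0.019475630749465872 0.001342106233771235 [ 0.84096437 -0.39813534 -0.18601172]
the job is handed in; nothing more can be done
None
```

I laid the shutter flat, took the long cell out by its frosted faces, and handed the job in at about 9 s with the cell held in the beam. The hand-in gave no verdict.

- **Shutter:** after the push, the side and wrist pictures both showed the plate lying flat.
- **Cell and grip:** the finger opening read 19.5 mm on the 20 mm cell. The arm was still at the end and showed no outside force beyond noise.
- **Position:** before the last move, the pictures showed the cell upright and square to the beam, about 1.5–2 mm to the +x side of the beam axis. I then moved it 1.5 mm back and lowered it 1.5 mm. By the arm's own reading, that puts it within about 2 mm of the light path point in all directions.
- **Disagreements:**
    - Estimates of the beam axis from different views differed by about 1–2 mm.
    - The cell rim's height came out at 53–57 mm, against 59 mm in the text.
- **Not checked:** I took no picture after the final 1.5 mm correction. I also did not measure the short cells, bottle and jar again.

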